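# Refit the bayonet filler cap on a rotary-table gear unit

## Robot

A 6-joint arm with a two-finger parallel gripper is mounted at the origin on the work surface. World frame = base frame: x ahead of the robot, y to its left, z up, the work surface at z = 0. Lengths are in m, angles in rad, forces in N, time in s.
With the tool pointing down it reaches from about 0.35 to 0.85 m from the base axis. Payload 8.1 kg.
Tool frame: the origin (TCP) lies at the centre of the arm's flange, where the gripper is bolted on; the fingertips stand 186 mm ahead of it and the grasp point (between the pads) lies 167 mm ahead of it; z points along the fingers, y is the line along which they close (so a half turn about z gives the same grasp; the last joint's range is limited). The gripper opens to 93 mm and grips with 3 to 60 N. Pads are 15 mm wide; open, the fingers measure 128 mm over their backs; the gripper's body (75 mm by 188 mm) begins 65 mm behind the grasp point.
Start: joints at [-1.342, 0.13, 1.488, -0, 1.523, -0.085], TCP at [0.185, -0.571, 0.405] pointing down, gripper open.
Joint ranges: [-2.96, 2.96], [-0.89, 2.26], [0.02, 2.5], [-1.34, 4.48], [0, 2.73], [-2.66, 2.66]. Speed limits (rad/s): [2.39, 2.39, 2.79, 3.14, 3.14, 3.14].

## Interface

Orientations are given as a rotation vector (axis times angle).
In Python, from plant import robot gives the robot as it stands.
- The arm moves only by the tool apply_moves, never from a script. Its argument "series" is a list of rows, each a list of 2 entries, a list of its own where there are three numbers: the shift along the tool's x, y, z in mm, then the turn, a rotation vector about the tool's x, y, z in rad. A call has 1 to 12 rows; each row shifts and turns the commanded pose from where the row before left it, along the tool's axes as they then stand; what a row does not reach is not made up. A row lasts 1/12 s, in which the tool goes at most 41.7 mm and 7.16 degrees, less where a joint would pass 70% of its speed; a pose out of reach is approached as far as the arm can. A call is refused whole if a number of a shift passes 41.7 or a number of a turn 0.125, either way. A call with a gripper value outside its range is refused whole. "claw" is the opening, from 0 (shut) to 1 (fully open), set as the call begins (left out, the last holds). The fingers move at their own pace and stop on an object; "newtons" is the grip in N (left out, the last holds). Time passes only in rows, so rows that do not move let the fingers close. It gives the time, the measured TCP pose, the force, the opening and the grip force at its end, in the units of the state.
- robot.read_state(): the state, without advancing time (a new reading comes with each control period).
- robot.read_camera(name): name is "scene" or "top" or "wrist"; returns (picture, depth): 480x640x3 uint8, blue, green, red; 480x640 float32, m along the optical axis (not along the pixel's ray), 0 where there is no reading.
- robot.calibration(name): a dict with "fx", "fy", "cx", "cy" (pixels), "extrinsics" (4x4, takes a point from world to camera coordinates). Camera axes: x right, y down, z forward; pixel columns grow to the right and rows downward; lengths in m; the calibration is good to about 2 mm. The wrist camera is an equidistant fisheye: a pixel r from the principal point sees the ray r / f radians off the axis. A picture is of the moment at which its call begins: read the wrist's pose just before it. calibration takes no time and is no camera call; for the wrist camera it gives the pose at the moment of the call.
- robot.close_job(): hands the job in; it is judged then, once.
The state is a dict: "t": time; "q": joint angles; "dq": joint speeds; "joint_torque": joint torques, N m; "tool_pos": TCP position; "orientation": TCP orientation; "force": force on the tool from outside, world axes, zero at the start; "wrist_torque": the same for the moment, N m; "opening": finger opening in m; "gripper_force": force on a finger pad.
Only numpy, scipy, OpenCV 4.12 (cv2) and the standard library are available. Lean on these libraries where they do the work, as an engineer would, in place of code of your own. Each camera call takes 0.05 s, during which the arm holds its last target. There are 200 camera calls.

## Task

Take the bar-grip filler cap from the grey mat and refit it on the neck on top of the yellow gear unit: line its two lugs up with the neck's slots, push it in against the spring, twist it clockwise to the stop and let it spring up into its locked position. Do it gently, without forcing the lugs, and leave the other things on the table where they are.

Things in the scene. Friction and masses are not known exactly. Their poses are not given: they have to be found in the camera images.
- cap: Filler cap to fit: black plastic, 0.12-0.2 kg, 57 mm tall, the only one with a straight bar grip; stands upright on the grey mat. Origin: centre of its underside (nose tip), z up its axis. Nose and stem 26 mm dia, tapered to 21 mm in the lowest 4 mm; flange 60 mm dia at heights 20 to 26 mm; soft seal below it carries no load. A half turn makes no difference.
- cap_grip (a point): Middle of the cap's bar grip, 46 mm above the cap's origin. The bar is flat-sided, 52 mm long along the cap's x, 16 mm wide along its y, at heights 26 to 57 mm: pinch it across its width, fingertips at 28 mm or higher, clear of the flange.
- cap_lugs (a point): On the cap's axis between its two lugs, 8 mm above the cap's origin. The lugs stick out on the cap's +x and -x sides (parallel to the bar grip), 8 mm wide, 4 mm thick (heights 6 to 10 mm), reaching 20 mm from the axis.
- neck (a point): Centre of the neck's mouth, level with the top of its steel lip, 160 mm above the table; axes as the gear unit. 29 mm bore through a 7 mm lip with two opposite slots 10 mm wide. THE SLOTS' DIRECTION IS NOT MEASURED: their line lies up to 0.45 rad either way of this x axis; look for it, or press the lugs lightly on the lip and turn until they drop. Lugs on the lip: cap origin 6 mm below here.
- lip_under (a point): Point on the axis level with the lip's underside, 7 mm below the mouth. Lugs clear it when the cap's origin is 17 mm below the mouth (turn at 18.5; flange bottoms at 20). There they turn clockwise from above, 0.9 rad to a hard stop; anticlockwise is blocked. Within 0.15 rad of the stop are pockets 3 mm up into the lip: let go there, the cap springs up and is locked, origin 14 mm below the mouth.
- spring (a point): Rest height of the spring plate in the bore, on the axis, 9 mm below the mouth. It pushes the cap up with 3 N at first touch and 0.3 N more per mm. A cap let go in the slots comes back up to 9 mm (origin below mouth); let go under the lip short of the pockets it stays at 17 mm. Cap and neck must never press on each other with more than 60 N.
- housing: Yellow gear unit, bolted down: base 200 x 190 mm, gearbox block 120 x 160 mm, top 130 mm above the table, steel neck of 62 mm dia on it; behind it (+x) a round part with chuck, 175 mm high. Origin on the table below the neck's axis; z up, x from the gearbox block towards the chuck.
- plug: Bystander: a round-knobbed black plug without lugs, 60 mm flange, 50 mm tall, standing on the mat near the cap; origin at the centre of its underside.
- tnut: Bystander: steel T-nut, 26 x 26 x 18 mm, on the mat; origin under its centre.
- key: Bystander: T-handled chuck key lying on the table, 97 mm long, handle 110 mm.
- jar: Bystander: grey jar, 56 mm diameter, 60 mm tall; origin under its centre.
- stepblock: Bystander: steel step block, 64 x 30 x 56 mm; origin under its centre.
- wrench: Bystander: wrench lying on the table, 180 mm long.
- brush: Bystander: brush lying on the table, 200 mm long.
Not all that is in view belongs to the job. What is shaped like the cap but red is not meant.

How it is judged:
By the outcome, as a careful person would: the job done as asked, in the order asked, and still so for the second after the job is handed in, with the robot touching nothing.
It also fails if it takes over 72 s, if anything falls off the work surface, if the arm or the gripper's body presses on something with over 40 N, if the wrist force passes 120 N, or if a joint passes its speed limit or range.

## Working session

There is one attempt and no reset: what is moved stays moved. The work goes in short steps, Python scripts to look and compute and a tool call to move; the robot and the scene stay as the last step left them, time stands still between calls to the robot, and variables do not carry over. Pictures are saved under pics/ and viewed, at most 10 in all, crops included, and the job is handed in when it is done.

Besides the shell and the picture viewer there is one more tool, called after "Emit:" by a JSON object that holds its "name" and its "arguments". apply_moves: Moves the arm, as the interface text tells. Its arguments: {"type":"object","properties":{"series":{"type":"array"},"claw":{"type":"number"},"newtons":{"type":"number"}},"required":["series"]}

```bash
mkdir -p pics; cat > h.py <<'E'
import numpy as np,cv2
from plant import robot
from scipy.spatial.transform import Rotation as R
def pt(c,d,u,v):
    z=d[v,u]; p=np.array([(u-c['cx'])/c['fx']*z,(v-c['cy'])/c['fy']*z,z,1])
    return (np.linalg.inv(c['extrinsics'])@p)[:3]
def snap(n,name):
    c=robot.calibration(n); im,d=robot.read_camera(n); cv2.imwrite('pics/%s.png'%name,im); np.savez('pics/%s.npz'%name,d=d,im=im,**{k:np.array(v) for k,v in c.items()}); return c,im,d
E
python3 - <<'E'
from h import *
print(robot.read_state())
for n in('scene','top'): snap(n,n+'0')
E
ls
```

```text
{'t': 0.0, 'q': array([-1.34241718e+00,  1.31155435e-01,  1.48923513e+00, -4.07840079e-08,
        1.52298167e+00, -8.54129190e-02]), 'dq': array([ 0.00126349, -0.00041991, -0.00114446,  0.00088196,  0.00101403,
       -0.00086028]), 'joint_torque': array([-2.72879843e-03, -5.59850657e+01, -4.91760170e+01,  7.66384718e-02,
        3.52250563e-02, -1.36724325e-04]), 'tool_pos': array([ 0.18516575, -0.57048766,  0.40371481]), 'orientation': array([-3.10125138e+00, -4.90606305e-01,  1.99601191e-04]), 'force': array([-0.04850739, -0.27254644,  0.53161288]), 'wrist_torque': array([ 0.0010779 ,  0.01578569, -0.01690535]), 'gripper_force': 0.0, 'opening': 0.09321562876365565}
h.py
pics
```

View pics/top0.png

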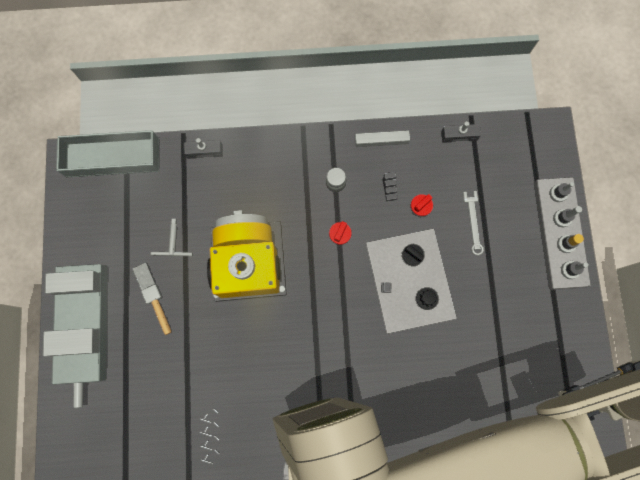

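View pics/scene0.png

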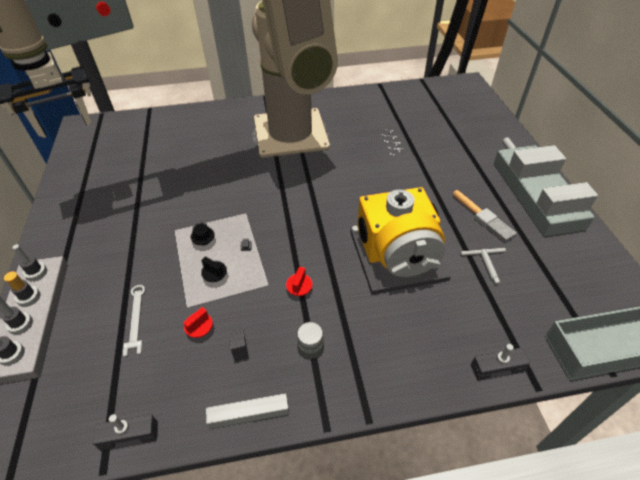

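Top view: the cap candidates are the black one at (413,255), which has a straight bar, the black plug at (427,298), which has a round knob, and the red ones at (340,233) and (422,205). The black bar-grip one on the mat at (413,255) fits. The neck is at (241,266). I'll confirm in one enlarged crop.

```bash
python3 - <<'E'
from h import *
z=np.load('pics/top0.npz'); d=z['d']; im=z['im']; c={k:z[k] for k in('fx','fy','cx','cy','extrinsics')}
a=cv2.resize(im[230:320,380:450],None,fx=5.5,fy=5.5,interpolation=cv2.INTER_CUBIC)
b=cv2.resize(im[241:291,216:266],(495,495),interpolation=cv2.INTER_CUBIC)[:,:]
b=cv2.resize(b,(400,495)) if 0 else b[:,45:445]
cv2.imwrite('pics/c1.png',np.hstack([a,b]))
for n,u,v in(('capgrip',413,255),('plug',427,298),('neck',241,266),('lip',232,266),('lip',250,266),('mat',395,300),('tnut',386,287)): print(n,pt(c,d,u,v).round(4))
# cloud-based
vv,uu=np.mgrid[225:320,200:460]
zz=d[vv,uu]; P=np.stack([(uu-c['cx'])/c['fx']*zz,(vv-c['cy'])/c['fy']*zz,zz,np.ones_like(zz)],-1)@np.linalg.inv(c['extrinsics']).T
P=P[...,:3]
def sel(cx,cy,r,lo,hi):
    m=(np.hypot(P[...,0]-cx,P[...,1]-cy)<r)&(P[...,2]>lo)&(P[...,2]<hi); return P[m]
q=pt(c,d,413,255); s=sel(q[0],q[1],.045,.045,.07)
w,V=np.linalg.eigh(np.cov(s[:,:2].T)); print('bar',len(s),s.mean(0),(s[:,:2].max(0)+s[:,:2].min(0))/2,s[:,2].max(),V[:,1],np.sqrt(w*12))
s=sel(q[0],q[1],.045,.016,.07); print('cap all',cv2.minEnclosingCircle(s[:,:2].astype('f4')))
q=pt(c,d,232,266); q2=pt(c,d,250,266); m=(q+q2)/2; s=sel(m[0],m[1],.045,.15,.17); print('neck',cv2.minEnclosingCircle(s[:,:2].astype('f4')),s[:,2].mean(),len(s))
# housing top orientation
s=sel(m[0],m[1],.12,.122,.138); print('block',cv2.minAreaRect(s[:,:2].astype('f4')))
E
```

```text
capgrip [ 0.5374 -0.2488  0.0514]
plug [ 0.423  -0.2739  0.0522]
neck [0.5215 0.1889 0.1477]
lip [0.5214 0.2094 0.1571]
lip [0.5184 0.1657 0.1582]
mat [ 0.4272 -0.1972  0.0048]
tnut [ 0.4612 -0.1743  0.0229]
bar 143 [ 0.54195446 -0.25221993  0.05834521] [ 0.54225928 -0.25265305] 0.0673432023739029 [0.67325723 0.73940835] [0.01723102 0.05205734]
cap all ((0.5436267852783203, -0.2527299225330353), 0.030989283695816994)
neck ((0.5217042565345764, 0.18775522708892822), 0.031270816922187805) 0.15820285446312218 411
block ((0.5417457818984985, 0.18830005824565887), (0.16086885333061218, 0.16014789044857025), 1.3119349479675293)
```

View pics/c1.png

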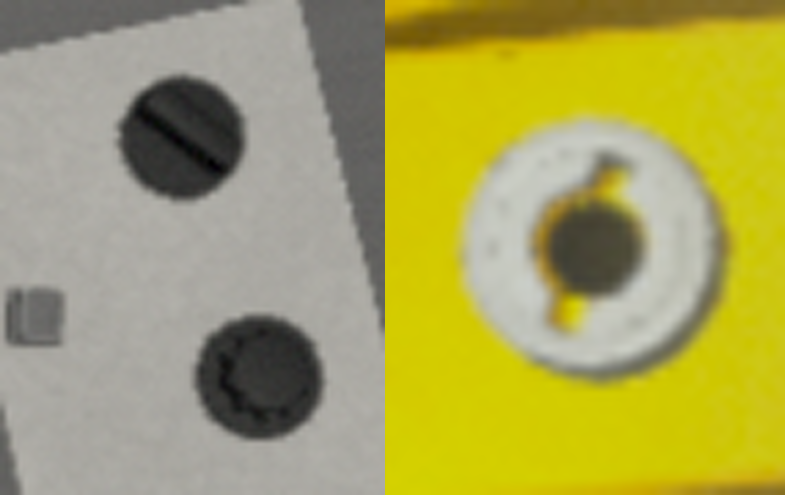

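The crop shows the black cap with the straight bar at crop (183,138), the round-knobbed plug at (260,377), and the neck's slots running from (610,160) to (568,315). The size checks hold: bar 52x17 mm, flange radius 31 mm, neck radius 31 mm, lip at 158 mm. I'll move above the cap now and refine there with the wrist camera.

```bash
cat >> h.py <<'E'
def plan(pos,yaw,N):
    "N equal rows from the measured pose to TCP pos, pointing down, tool y at world yaw"
    s=robot.read_state(); p=s['tool_pos']; A=R.from_rotvec(s['orientation'])
    y=np.array([np.cos(yaw),np.sin(yaw),0]); z=np.array([0,0,-1.]); B=R.from_matrix(np.c_[np.cross(y,z),y,z])
    w=(A.inv()*B).as_rotvec()/N; d=A.inv().apply(np.array(pos)-p)*1e3
    M=sum(R.from_rotvec(w*k).as_matrix() for k in range(N))
    print('t',round(s['t'],2),'q',s['q'].round(3),'rows',N,'x',[np.linalg.solve(M,d).round(2).tolist(),w.round(4).tolist()])
def stat():
    s=robot.read_state(); Y=R.from_rotvec(s['orientation']).as_matrix()
    print('t',round(s['t'],2),'p',s['tool_pos'].round(4),'yaw',round(np.arctan2(Y[1,1],Y[0,1]),4),'z',Y[:,2].round(3),'F',s['force'].round(2),'T',s['wrist_torque'].round(2),'op',round(s['opening'],4),'g',round(s['gripper_force'],1))
E
python3 - <<'E'
from h import *
stat(); plan([.542,-.252,.38],-.74,12); c=robot.calibration('wrist'); E=np.linalg.inv(c['extrinsics']); print(E.round(3),{k:c[k] for k in('fx','cx','cy')})
E
```

```text
t 0.1 p [ 0.1852 -0.5705  0.4038] yaw -1.257 z [-0.     0.002 -1.   ] F [-0.59  0.01  0.19] T [0.   0.02 0.01] op 0.0929 g 0.0
t 0.1 q [-1.342  0.131  1.489  0.     1.523 -0.085] rows 12 x [[39.67, -7.13, 1.99], [-0.0001, -0.0, -0.0431]]
[[ 0.309 -0.913 -0.265  0.26 ]
 [-0.951 -0.297 -0.084 -0.547]
 [-0.002  0.278 -0.96   0.385]
 [ 0.     0.     0.     1.   ]] {'fx': 371.64829954431775, 'cx': 322.75028877347904, 'cy': 235.25096182636767}
```

Emit:
{"name": "apply_moves", "arguments": {"series": [[[39.7,-7.1,2],[0,0,-0.043]],[[39.7,-7.1,2],[0,0,-0.043]],[[39.7,-7.1,2],[0,0,-0.043]],[[39.7,-7.1,2],[0,0,-0.043]],[[39.7,-7.1,2],[0,0,-0.043]],[[39.7,-7.1,2],[0,0,-0.043]],[[39.7,-7.1,2],[0,0,-0.043]],[[39.7,-7.1,2],[0,0,-0.043]],[[39.7,-7.1,2],[0,0,-0.043]],[[39.7,-7.1,2],[0,0,-0.043]],[[39.7,-7.1,2],[0,0,-0.043]],[[39.7,-7.1,2],[0,0,-0.043]]]}}

```text
t: 1.1
tool_pos: [0.5437, -0.2507, 0.3801]
orientation: [-2.873, -1.269, 0.001]
force: [-0.3, -0.4, 0.2]
opening: 0.0928
gripper_force: 0.0
```

Emit:
{"name": "apply_moves", "arguments": {"series": [[[0,0,0],[0,0,0]],[[0,0,0],[0,0,0]],[[0,0,0],[0,0,0]]]}}

```text
t: 1.35
tool_pos: [0.5426, -0.2524, 0.3803]
orientation: [-2.874, -1.267, 0.001]
force: [-1.1, 0.2, -0.2]
opening: 0.0931
gripper_force: 0.0
```

```bash
cat >> h.py <<'E'
def wray(c,u,v):
    x,y=(np.atleast_1d(u)-c['cx'])/c['fx'],(np.atleast_1d(v)-c['cy'])/c['fy']; th=np.hypot(x,y)+1e-12
    E=np.linalg.inv(c['extrinsics']); r=np.stack([x/th*np.sin(th),y/th*np.sin(th),np.cos(th)],-1)@E[:3,:3].T
    return E[:3,3],r
def wz(c,u,v,z):
    o,r=wray(c,u,v); return o+r*((z-o[2])/r[:,2])[:,None]
def wcloud(c,d):
    v,u=np.mgrid[0:480,0:640]; E=np.linalg.inv(c['extrinsics']); o,r=wray(c,u.ravel(),v.ravel())
    k=r@E[:3,2]; return (o+r*(d.ravel()/k)[:,None]).reshape(480,640,3)
def ortho(c,im,cx,cy,z,h,n=560):
    "picture of the level plane z: +x up, +y left, half-width h"
    g=np.linspace(h,-h,n); X,Y=np.meshgrid(cx+g,cy+g,indexing='ij')
    p=np.stack([X,Y,np.full_like(X,z),np.ones_like(X)],-1)@c['extrinsics'].T
    th=np.arctan2(np.hypot(p[...,0],p[...,1]),p[...,2]); ph=np.hypot(p[...,0],p[...,1])+1e-12
    return cv2.remap(im,(c['cx']+c['fx']*th*p[...,0]/ph).astype('f4'),(c['cy']+c['fy']*th*p[...,1]/ph).astype('f4'),cv2.INTER_CUBIC)
E
python3 - <<'E'
from h import *
stat(); c,im,d=snap('wrist','w1'); P=wcloud(c,d)
m=(np.hypot(P[...,0]-.542,P[...,1]+.252)<.045)&(d>0)
for lo,hi in((.052,.072),(.016,.072)):
    s=P[m&(P[...,2]>lo)&(P[...,2]<hi)][:,:2]; w,V=np.linalg.eigh(np.cov(s.T)); print(len(s),s.mean(0),cv2.minAreaRect(s.astype('f4')),cv2.minEnclosingCircle(s.astype('f4')),np.arctan2(*V[::-1,1]))
print(np.percentile(P[m][:,2],[5,50,95,99]))
# side: ortho at bar top z, and at flange top z
cv2.imwrite('pics/o1.png',np.hstack([ortho(c,im,.542,-.252,.061,.05,390),ortho(c,im,.542,-.252,.030,.05,390)]))
E
```

```text
t 1.35 p [ 0.5426 -0.2524  0.3803] yaw -0.7405 z [-0.001 -0.    -1.   ] F [-1.09  0.21 -0.2 ] T [-0.02 -0.01 -0.01] op 0.0931 g 0.0
1151 [ 0.54698955 -0.25155193] ((0.5455915927886963, -0.25321999192237854), (0.05192519724369049, 0.016813205555081367), 47.47784423828125) ((0.5455179810523987, -0.2532464265823364), 0.02643059939146042) 0.8354076751829186
3363 [ 0.54697625 -0.25165799] ((0.5462426543235779, -0.2527857720851898), (0.058156002312898636, 0.05883364751935005), 46.942569732666016) ((0.5455694198608398, -0.253309428691864), 0.03012152574956417) 0.8451112104143325
[0.00543599 0.30865473 0.32202787 0.32359516]
```

View pics/o1.png

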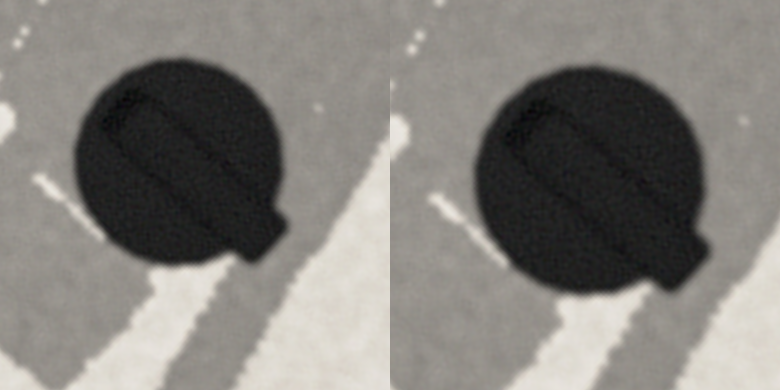

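The two orthoviews show the cap with its bar running up-left to down-right, with no lug or plug in the way. Measured centre is (0.5456, -0.2533), bar yaw 0.832, and the sizes match (52 x 17 mm, radius 30 mm). Next I descend.

```bash
python3 - <<'E'
from h import *
plan([.5456,-.2533,.222],-.739,10)
E
```

```text
t 1.4 q [-0.522  0.138  1.524 -0.     1.48   0.22 ] rows 10 x [[0.21, 0.26, 15.85], [-0.0, 0.0001, -0.0003]]
```

Emit:
{"name": "apply_moves", "arguments": {"series": [[[0.2,0.3,20],[0,0,0]],[[0.2,0.3,30],[0,0,0]],[[0.2,0.3,30],[0,0,0]],[[0.2,0.3,25],[0,0,0]],[[0.2,0.3,20],[0,0,0]],[[0.2,0.3,13],[0,0,0]],[[0.2,0.3,10],[0,0,0]],[[0.2,0.3,6],[0,0,0]],[[0.2,0.1,3],[0,0,0]],[[0.2,0,1.5],[0,0,0]],[[0,0,0],[0,0,0]],[[0,0,0],[0,0,0]]], "claw": 0.6}}

```text
t: 2.4
tool_pos: [0.5465, -0.2529, 0.2234]
orientation: [2.874, 1.266, 0.002]
force: [-0.1, 0.7, 0.1]
opening: 0.0553
gripper_force: 0.0
```

Emit:
{"name": "apply_moves", "arguments": {"series": [[[0,0,0],[0,0,0]],[[0,0,0],[0,0,0]],[[0,0,0],[0,0,0]],[[0,0,0],[0,0,0]],[[0,0,0],[0,0,0]],[[0,0,0],[0,0,0]],[[0,0,0],[0,0,0]],[[0,0,0],[0,0,0]]], "claw": 0, "newtons": 30}}

```text
t: 3.07
tool_pos: [0.5459, -0.2527, 0.2222]
orientation: [-2.875, -1.266, 0.0]
force: [0.2, 0.4, 0.6]
opening: 0.0154
gripper_force: 30.0
```

```bash
python3 - <<'E'
from h import *
stat(); plan([.46,.188,.45],1.32,24)
E
```

```text
t 3.07 p [ 0.5459 -0.2527  0.2222] yaw -0.741 z [-0.  0. -1.] F [0.17 0.42 0.6 ] T [ 0.04 -0.02 -0.02] op 0.0154 g 30.0
t 3.07 q [-0.519  0.291  1.651  0.     1.2    0.222] rows 24 x [[22.44, 1.21, -9.49], [-0.0, -0.0, -0.0859]]
```

Emit:
{"name": "apply_moves", "arguments": {"series": [[[0,0,-4],[0,0,0]],[[0,0,-12],[0,0,0]],[[0,0,-25],[0,0,0]],[[0,0,-35],[0,0,0]],[[0,0,-40],[0,0,0]],[[0,0,-40],[0,0,0]],[[0,0,-30],[0,0,0]],[[0,0,-20],[0,0,0]],[[0,0,-10],[0,0,0]],[[0,0,0],[0,0,0]]]}}

```text
t: 3.9
tool_pos: [0.5463, -0.2529, 0.4422]
orientation: [2.871, 1.265, 0.005]
force: [1.1, -0.9, -1.7]
opening: 0.016
gripper_force: 30.0
```

```bash
python3 - <<'E'
from h import *
stat(); plan([.62,.163,.44],1.32,24)
E
```

```text
t 3.9 p [ 0.5463 -0.2529  0.4422] yaw -0.741 z [ 0.005 -0.003 -1.   ] F [ 1.08 -0.89 -1.72] T [-0.08  0.04 -0.09] op 0.016 g 30.0
t 3.9 q [-0.519  0.12   1.432 -0.     1.584  0.222] rows 24 x [[19.29, 8.66, 0.11], [0.0002, 0.0002, -0.0859]]
```

Emit:
{"name": "apply_moves", "arguments": {"series": [[[19.3,8.7,0],[0,0,-0.086]],[[19.3,8.7,0],[0,0,-0.086]],[[19.3,8.7,0],[0,0,-0.086]],[[19.3,8.7,0],[0,0,-0.086]],[[19.3,8.7,0],[0,0,-0.086]],[[19.3,8.7,0],[0,0,-0.086]],[[19.3,8.7,0],[0,0,-0.086]],[[19.3,8.7,0],[0,0,-0.086]],[[19.3,8.7,0],[0,0,-0.086]],[[19.3,8.7,0],[0,0,-0.086]],[[19.3,8.7,0],[0,0,-0.086]],[[19.3,8.7,0],[0,0,-0.086]]]}}

```text
t: 4.9
tool_pos: [0.701, -0.0646, 0.4349]
orientation: [-1.868, -2.521, 0.003]
force: [-0.1, 0.4, -1.9]
opening: 0.0158
gripper_force: 30.0
```

Emit:
{"name": "apply_moves", "arguments": {"series": [[[19.3,8.7,0],[0,0,-0.086]],[[19.3,8.7,0],[0,0,-0.086]],[[19.3,8.7,0],[0,0,-0.086]],[[19.3,8.7,0],[0,0,-0.086]],[[19.3,8.7,0],[0,0,-0.086]],[[19.3,8.7,0],[0,0,-0.086]],[[19.3,8.7,0],[0,0,-0.086]],[[19.3,8.7,0],[0,0,-0.086]],[[19.3,8.7,0],[0,0,-0.086]],[[19.3,8.7,0],[0,0,-0.086]],[[19.3,8.7,0],[0,0,-0.086]],[[19.3,8.7,0],[0,0,-0.086]]]}}

```text
t: 5.9
tool_pos: [0.6188, 0.1644, 0.4351]
orientation: [-0.381, -3.114, 0.002]
force: [0.5, -0.1, -1.3]
opening: 0.0162
gripper_force: 30.0
```

Emit:
{"name": "apply_moves", "arguments": {"series": [[[0,0,0],[0,0,0]],[[0,0,0],[0,0,0]],[[0,0,0],[0,0,0]],[[0,0,0],[0,0,0]]]}}

```text
t: 6.23
tool_pos: [0.6201, 0.1628, 0.4371]
orientation: [-0.391, -3.116, 0.001]
force: [-0.4, -0.1, -2.1]
opening: 0.0161
gripper_force: 30.0
```

```bash
python3 - <<'E'
from h import *
stat(); c,im,d=snap('wrist','w2'); P=wcloud(c,d)
m=(np.hypot(P[...,0]-.522,P[...,1]-.188)<.045)&(d>0)&(P[...,2]>.148)&(P[...,2]<.17)
s=P[m]; print(len(s),np.median(s[:,2]),cv2.minEnclosingCircle(s[:,:2].astype('f4')))
a=ortho(c,im,.522,.188,.160,.04,480); cv2.imwrite('pics/o2.png',np.hstack([a,cv2.resize(im[:,:],(320,240)) if 0 else cv2.copyMakeBorder(cv2.resize(im,(320,240)),0,240,0,0,cv2.BORDER_CONSTANT)]))
E
```

```text
t 6.23 p [0.6201 0.1628 0.4371] yaw 1.321 z [-0.001 -0.001 -1.   ] F [-0.43 -0.09 -2.14] T [ 0.09 -0.16  0.05] op 0.0161 g 30.0
5378 0.16093890472830522 ((0.5241881608963013, 0.18762344121932983), 0.031140724197030067)
```

View pics/o2.png

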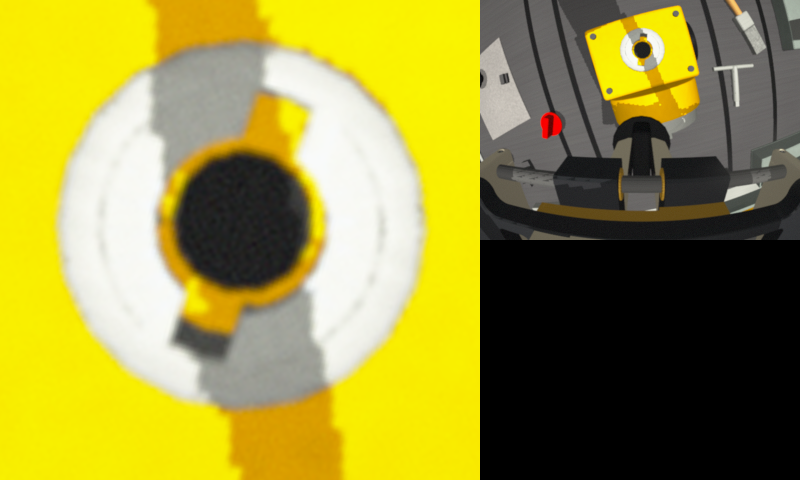

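The rectified lip view shows the lip circle centred at (241,224) with radius 184 px (30.6 mm). The slot ends are at about (288,98) and (199,350), so the slot yaw is about -0.34 rad and its midpoint falls on the axis. I'll cross-check with depth and plan the approach.

```bash
python3 - <<'E'
from h import *
z=np.load('pics/w2.npz'); d=z['d']; c={k:z[k] for k in('fx','fy','cx','cy','extrinsics')}; P=wcloud(c,d)
q=P[...,:2]-[.5244,.1877]; r=np.hypot(q[...,0],q[...,1]); 
for lo,hi in((.016,.0195),(.0165,.019)):
    m=(r>lo)&(r<hi)&(P[...,2]<.157)&(P[...,2]>.1); a=np.arctan2(q[...,1],q[...,0])[m]
    print(m.sum(),np.angle(np.exp(2j*a).mean())/2,[ (np.median(a[k]),k.sum()) for k in (abs(a)<1.57,abs(a)>1.57)])
# cap's bar in hand seen by depth: relative to TCP
s=robot.read_state(); T=R.from_rotvec(s['orientation']).as_matrix(); L=(P-s['tool_pos'])@T
m=(abs(L[...,0])<.05)&(abs(L[...,1])<.04)&(L[...,2]>.17)&(L[...,2]<.23)&(d>0); S=L[m]
for a in np.arange(.17,.23,.005):
    k=S[(S[:,2]>=a)&(S[:,2]<a+.005)]; 
    if len(k)>5: print(round(a,3),len(k),k.min(0).round(4),k.max(0).round(4))
yaw=-.339+np.pi-np.pi/2; x=np.array([-np.sin(yaw),np.cos(yaw)]); y=np.array([np.cos(yaw),np.sin(yaw)])
p=np.array([.5244,.1877])+.00065*x-.0002*y; print('yaw',yaw,'TCP',p)
plan([*p,.395],yaw,10)
E
```

```text
202 -0.33411262031228656 [(np.float64(-0.330008149403802), np.int64(61)), (np.float64(2.4777738742212514), np.int64(141))]
139 -0.3397269264065598 [(np.float64(-0.330008149403802), np.int64(47)), (np.float64(2.4862996777296673), np.int64(92))]
0.17 366 [ 0.0065 -0.0227  0.17  ] [0.0243 0.022  0.175 ]
0.175 377 [ 0.0066 -0.0219  0.1751] [0.0243 0.0216 0.18  ]
0.18 210 [ 0.0062 -0.0176  0.18  ] [0.0241 0.0173 0.185 ]
0.185 119 [-0.0034 -0.0265  0.1851] [0.0272 0.0265 0.19  ]
0.19 3030 [-0.0294 -0.0301  0.19  ] [0.0279 0.0294 0.195 ]
0.195 39 [ 0.0184 -0.0211  0.195 ] [0.0277 0.0194 0.197 ]
yaw 1.2317963267948966 TCP [0.52372048 0.18772754]
t 6.28 q [ 0.177  0.231  1.316 -0.     1.595 -1.144] rows 10 x [[9.96, -0.36, 4.24], [-0.0001, -0.0001, 0.0089]]
```

Depth agrees: slot yaw -0.335 to -0.34, cap flange centred about -0.7 mm along tool x, and cap origin 217 mm ahead of the TCP. Now moving over the neck.

Emit:
{"name": "apply_moves", "arguments": {"series": [[[10,-0.4,4.2],[0,0,0.009]],[[10,-0.4,4.2],[0,0,0.009]],[[10,-0.4,4.2],[0,0,0.009]],[[10,-0.4,4.2],[0,0,0.009]],[[10,-0.4,4.2],[0,0,0.009]],[[10,-0.4,4.2],[0,0,0.009]],[[10,-0.4,4.2],[0,0,0.009]],[[10,-0.4,4.2],[0,0,0.009]],[[10,-0.4,4.2],[0,0,0.009]],[[9.6,-0.4,4.2],[0,0,0.009]],[[0,0,0],[0,0,0]],[[0,0,0],[0,0,0]]]}}

```text
t: 7.28
tool_pos: [0.5234, 0.1876, 0.3961]
orientation: [-0.529, -3.097, 0.0]
force: [0.5, 0.3, -2.3]
opening: 0.0161
gripper_force: 30.0
```

```bash
python3 - <<'E'
from h import *
stat(); plan([.5237,.1877,.375],1.232,10)
E
```

```text
t 7.28 p [0.5234 0.1876 0.3961] yaw 1.2325 z [-0. -0. -1.] F [ 0.47  0.32 -2.35] T [ 0.04 -0.18 -0.01] op 0.0161 g 30.0
t 7.28 q [ 0.252  0.016  1.624 -0.     1.502 -0.981] rows 10 x [[-0.02, 0.02, 2.11], [-0.0, -0.0, 0.0001]]
```

Emit:
{"name": "apply_moves", "arguments": {"series": [[[0,0,3],[0,0,0]],[[0,0,3],[0,0,0]],[[0,0,3],[0,0,0]],[[0,0,3],[0,0,0]],[[0,0,3],[0,0,0]],[[0,0,3],[0,0,0]],[[0,0,2],[0,0,0]],[[0,0,1],[0,0,0]],[[0,0,1],[0,0,0]],[[0,0,1],[0,0,0]],[[0,0,0],[0,0,0]],[[0,0,0],[0,0,0]]]}}

```text
t: 8.28
tool_pos: [0.5232, 0.188, 0.3733]
orientation: [0.528, 3.097, 0.0]
force: [-0.4, -0.3, -1.5]
opening: 0.0157
gripper_force: 30.0
```

Emit:
{"name": "apply_moves", "arguments": {"series": [[[0,0,0.5],[0,0,0]],[[0,0,0.5],[0,0,0]],[[0,0,0.5],[0,0,0]],[[0,0,0.5],[0,0,0]],[[0,0,0],[0,0,0]],[[0,0,0],[0,0,0]]]}}

```text
t: 8.78
tool_pos: [0.5231, 0.188, 0.3712]
orientation: [-0.528, -3.097, 0.0]
force: [-0.5, 0.9, -1.3]
opening: 0.0155
gripper_force: 30.0
```

```bash
python3 -c "
from h import *
stat()"
```

```text
t 8.78 p [0.5231 0.188  0.3712] yaw 1.233 z [-0. -0. -1.] F [-0.47  0.85 -1.34] T [ 0.04 -0.11 -0.01] op 0.0155 g 30.0
```

Emit:
{"name": "apply_moves", "arguments": {"series": [[[0,0,0.5],[0,0,0]],[[0,0,0.5],[0,0,0]],[[0,0,0.5],[0,0,0]],[[0,0,0.5],[0,0,0]],[[0,0,0],[0,0,0]],[[0,0,0],[0,0,0]]]}}

```text
t: 9.28
tool_pos: [0.5232, 0.188, 0.3692]
orientation: [0.528, 3.097, 0.0]
force: [0.4, 0.1, -1.5]
opening: 0.0153
gripper_force: 30.0
```

Emit:
{"name": "apply_moves", "arguments": {"series": [[[0,0,0.5],[0,0,0]],[[0,0,0.5],[0,0,0]],[[0,0,0.5],[0,0,0]],[[0,0,0],[0,0,0]],[[0,0,0],[0,0,0]],[[0,0,0],[0,0,0]]]}}

```text
t: 9.78
tool_pos: [0.5232, 0.188, 0.3679]
orientation: [0.528, 3.097, 0.0]
force: [-1.5, -0.6, 0.3]
opening: 0.0158
gripper_force: 30.0
```

```bash
python3 -c "
from h import *
stat()"
```

```text
t 9.78 p [0.5232 0.188  0.3679] yaw 1.233 z [ 0.  0. -1.] F [-1.54 -0.63  0.29] T [-0.01  0.11  0.02] op 0.0158 g 30.0
```

Emit:
{"name": "apply_moves", "arguments": {"series": [[[0,0,0.5],[0,0,0]],[[0,0,0.5],[0,0,0]],[[0,0,0],[0,0,0]],[[0,0,0],[0,0,0]]]}}

```text
t: 10.12
tool_pos: [0.5232, 0.188, 0.3668]
orientation: [0.528, 3.097, 0.0]
force: [-0.6, -0.4, 1.6]
opening: 0.0159
gripper_force: 30.0
```

```bash
python3 -c "
from h import *
stat()"
```

```text
t 10.12 p [0.5232 0.188  0.3668] yaw 1.233 z [ 0.  0. -1.] F [-0.64 -0.4   1.59] T [-0.02  0.06  0.06] op 0.0159 g 30.0
```

Force rises 3 N and then stays soft at 9 mm depth, so this is the spring and the lugs are in the slots. Pushing on.

Emit:
{"name": "apply_moves", "arguments": {"series": [[[0,0,0.7],[0,0,0]],[[0,0,0.7],[0,0,0]],[[0,0,0.7],[0,0,0]],[[0,0,0.7],[0,0,0]],[[0,0,0],[0,0,0]]]}}

```text
t: 10.53
tool_pos: [0.5232, 0.188, 0.3638]
orientation: [0.528, 3.097, 0.0]
force: [-0.7, 0.3, 2.0]
opening: 0.0158
gripper_force: 30.0
```

Emit:
{"name": "apply_moves", "arguments": {"series": [[[0,0,0.7],[0,0,0]],[[0,0,0.7],[0,0,0]],[[0,0,0.7],[0,0,0]],[[0,0,0.7],[0,0,0]],[[0,0,0],[0,0,0]]]}}

```text
t: 10.95
tool_pos: [0.5232, 0.188, 0.3611]
orientation: [0.528, 3.097, 0.0]
force: [-1.3, -0.8, 3.6]
opening: 0.0159
gripper_force: 30.0
```

```bash
python3 -c "
from h import *
stat()"
```

```text
t 10.95 p [0.5232 0.188  0.3611] yaw 1.233 z [ 0.  0. -1.] F [-1.27 -0.78  3.57] T [-0.07  0.05 -0.04] op 0.0159 g 30.0
```

Emit:
{"name": "apply_moves", "arguments": {"series": [[[0,0,0.6],[0,0,0]],[[0,0,0.6],[0,0,0]],[[0,0,0.6],[0,0,0]],[[0,0,0.5],[0,0,0]],[[0,0,0.3],[0,0,0]],[[0,0,0],[0,0,0]],[[0,0,0],[0,0,0]]]}}

```text
t: 11.53
tool_pos: [0.5232, 0.188, 0.3586]
orientation: [0.528, 3.097, 0.0]
force: [-1.1, -0.3, 4.7]
opening: 0.0159
gripper_force: 30.0
```

```bash
python3 -c "
from h import *
stat()"
```

```text
t 11.53 p [0.5232 0.188  0.3586] yaw 1.233 z [ 0.  0. -1.] F [-1.13 -0.35  4.68] T [-0.02  0.03  0.07] op 0.0159 g 30.0
```

Depth is 18.4 mm with 6.3 N of spring, as it should be. Turning clockwise.

Emit:
{"name": "apply_moves", "arguments": {"series": [[[0,0,0],[0,0,0.04]],[[0,0,0],[0,0,0.04]],[[0,0,0],[0,0,0.04]],[[0,0,0],[0,0,0.04]],[[0,0,0],[0,0,0.04]],[[0,0,0],[0,0,0]]]}}

```text
t: 12.03
tool_pos: [0.5233, 0.1881, 0.3588]
orientation: [0.837, 3.027, 0.001]
force: [0.6, -0.2, 3.9]
opening: 0.0159
gripper_force: 30.0
```

```bash
python3 -c "
from h import *
stat()"
```

```text
t 12.03 p [0.5233 0.1881 0.3588] yaw 1.0311 z [ 0.001  0.    -1.   ] F [ 0.6  -0.19  3.87] T [ 0.08 -0.2   0.01] op 0.0159 g 30.0
```

Emit:
{"name": "apply_moves", "arguments": {"series": [[[0,0.04,0],[0,0,0.05]],[[0,0.04,0],[0,0,0.05]],[[0,0.04,0],[0,0,0.05]],[[0,0.04,0],[0,0,0.05]],[[0,0.04,0],[0,0,0.05]],[[0,0.04,0],[0,0,0.05]],[[0,0.04,0],[0,0,0.05]],[[0,0.04,0],[0,0,0.05]],[[0,0.04,0],[0,0,0.05]],[[0,0.04,0],[0,0,0.05]],[[0,0.04,0],[0,0,0.05]],[[0,0,0],[0,0,0]]]}}

```text
t: 13.03
tool_pos: [0.5236, 0.1883, 0.3587]
orientation: [1.627, 2.687, 0.001]
force: [0.0, 0.1, 4.7]
opening: 0.0158
gripper_force: 30.0
```

```bash
python3 -c "
from h import *
stat()"
```

```text
t 13.03 p [0.5236 0.1883 0.3587] yaw 0.4819 z [ 0.001  0.    -1.   ] F [0.02 0.11 4.7 ] T [-0.02 -0.16 -0.06] op 0.0158 g 30.0
```

Emit:
{"name": "apply_moves", "arguments": {"series": [[[0,0,0],[0,0,0.03]],[[0,0,0],[0,0,0.03]],[[0,0,0],[0,0,0.03]],[[0,0,0],[0,0,0.02]],[[0,0,0],[0,0,0]],[[0,0,0],[0,0,0]]]}}

```text
t: 13.53
tool_pos: [0.5236, 0.1883, 0.3587]
orientation: [1.768, 2.596, 0.001]
force: [1.9, 0.0, 4.5]
opening: 0.0158
gripper_force: 30.0
```

```bash
python3 -c "
from h import *
stat()"
```

```text
t 13.53 p [0.5236 0.1883 0.3587] yaw 0.3748 z [ 0.  0. -1.] F [1.92 0.02 4.46] T [ 0.04 -0.26  0.01] op 0.0158 g 30.0
```

Emit:
{"name": "apply_moves", "arguments": {"series": [[[0,0,0],[0,0,0.01]],[[0,0,0],[0,0,0.01]],[[0,0,0],[0,0,0.01]],[[0,0,0],[0,0,0]],[[0,0,0],[0,0,0]]]}}

```text
t: 13.95
tool_pos: [0.5235, 0.1883, 0.3586]
orientation: [1.809, 2.568, 0.0]
force: [0.4, -0.1, 3.7]
opening: 0.0157
gripper_force: 30.0
```

```bash
python3 -c "
from h import *
stat()"
```

```text
t 13.95 p [0.5235 0.1883 0.3586] yaw 0.3432 z [ 0.  0. -1.] F [ 0.37 -0.13  3.74] T [ 0.05 -0.38  0.03] op 0.0157 g 30.0
```

Emit:
{"name": "apply_moves", "arguments": {"series": [[[0,0,0],[0,0,0.01]],[[0,0,0],[0,0,0.01]],[[0,0,0],[0,0,0]],[[0,0,0],[0,0,0]]]}}

```text
t: 14.28
tool_pos: [0.5235, 0.1883, 0.3586]
orientation: [1.835, 2.55, 0.0]
force: [1.4, 0.5, 4.4]
opening: 0.0157
gripper_force: 30.0
```

```bash
python3 -c "
from h import *
stat()"
```

```text
t 14.28 p [0.5235 0.1883 0.3586] yaw 0.323 z [ 0.  0. -1.] F [1.42 0.47 4.45] T [ 0.04 -0.37 -0.01] op 0.0157 g 30.0
```

Emit:
{"name": "apply_moves", "arguments": {"series": [[[0,0,0],[0,0,0.01]],[[0,0,0],[0,0,0.01]],[[0,0,0],[0,0,0]],[[0,0,0],[0,0,0]]]}}

```text
t: 14.62
tool_pos: [0.5235, 0.1883, 0.3586]
orientation: [1.861, 2.531, -0.0]
force: [1.1, 0.2, 4.9]
opening: 0.0157
gripper_force: 30.0
```

```bash
python3 -c "
from h import *
stat()"
```

```text
t 14.62 p [0.5235 0.1883 0.3586] yaw 0.3031 z [-0. -0. -1.] F [1.11 0.21 4.87] T [-0.01 -0.22  0.19] op 0.0157 g 30.0
```

Stop felt at 0.93 rad (0.19 N m). Easing off slightly, then letting the cap rise with the hand into the pockets.

Emit:
{"name": "apply_moves", "arguments": {"series": [[[0,0,0],[0,0,-0.015]],[[0,0,0],[0,0,-0.015]],[[0,0,-0.6],[0,0,0]],[[0,0,-0.6],[0,0,0]],[[0,0,-0.6],[0,0,0]],[[0,0,-0.6],[0,0,0]],[[0,0,-0.6],[0,0,0]],[[0,0,-0.6],[0,0,0]],[[0,0,-0.4],[0,0,0]],[[0,0,0],[0,0,0]],[[0,0,0],[0,0,0]]]}}

```text
t: 15.53
tool_pos: [0.5234, 0.1883, 0.3624]
orientation: [-1.822, -2.559, 0.0]
force: [0.5, 0.5, 3.1]
opening: 0.016
gripper_force: 30.0
```

```bash
python3 -c "
from h import *
stat()"
```

```text
t 15.53 p [0.5234 0.1883 0.3624] yaw 0.333 z [-0. -0. -1.] F [0.5  0.48 3.09] T [ 0.01 -0.12 -0.04] op 0.016 g 30.0
```

Force is 3.1 N at 14.6 mm depth, so the lugs are up in the pockets. Releasing, then withdrawing.

Emit:
{"name": "apply_moves", "arguments": {"series": [[[0,0,0],[0,0,0]],[[0,0,0],[0,0,0]],[[0,0,0],[0,0,0]],[[0,0,0],[0,0,0]],[[0,0,0],[0,0,0]],[[0,0,0],[0,0,0]],[[0,0,0],[0,0,0]]], "claw": 0.45}}

```text
t: 16.12
tool_pos: [0.5235, 0.1883, 0.3625]
orientation: [-1.822, -2.559, 0.0]
force: [0.1, -0.5, -0.2]
opening: 0.0419
gripper_force: 0.0
```

Emit:
{"name": "apply_moves", "arguments": {"series": [[[0,0,-4],[0,0,0]],[[0,0,-10],[0,0,0]],[[0,0,-20],[0,0,0]],[[0,0,-30],[0,0,0]],[[0,0,-25],[0,0,0]],[[-8,0,-15],[0,0,0]],[[-8,0,-10],[0,0,0]],[[-8,0,0],[0,0,0]],[[0,0,0],[0,0,0]],[[0,0,0],[0,0,0]]]}}

```text
t: 16.95
tool_pos: [0.5313, 0.165, 0.4751]
orientation: [-1.823, -2.557, 0.002]
force: [0.7, -0.4, 0.7]
opening: 0.0419
gripper_force: 0.0
```

```bash
python3 - <<'E'
from h import *
stat(); c,im,d=snap('wrist','w3'); P=wcloud(c,d)
m=(np.hypot(P[...,0]-.524,P[...,1]-.188)<.04)&(d>0)
for lo,hi in((.192,.215),(.163,.18)):
    s=P[m&(P[...,2]>lo)&(P[...,2]<hi)]; print(len(s),np.median(s[:,2]),cv2.minAreaRect(s[:,:2].astype('f4')),cv2.minEnclosingCircle(s[:,:2].astype('f4')))
cv2.imwrite('pics/o3.png',np.hstack([im[:480,160:480],ortho(c,im,.524,.188,.172,.05,480)]))
E
```

```text
t 16.95 p [0.5313 0.165  0.4751] yaw 0.3318 z [-0.002 -0.    -1.   ] F [ 0.75 -0.36  0.72] T [-0.07 -0.07  0.04] op 0.0419 g 0.0
1700 0.2038596729731997 ((0.5247514247894287, 0.18664607405662537), (0.01608896255493164, 0.052305515855550766), 19.46091079711914) ((0.5249565839767456, 0.18669328093528748), 0.026614876464009285)
2901 0.17317545382139188 ((0.5241764187812805, 0.18713395297527313), (0.05943794175982475, 0.05737512931227684), 20.807140350341797) ((0.5248124599456787, 0.18652372062206268), 0.030286233872175217)
```

View pics/o3.png

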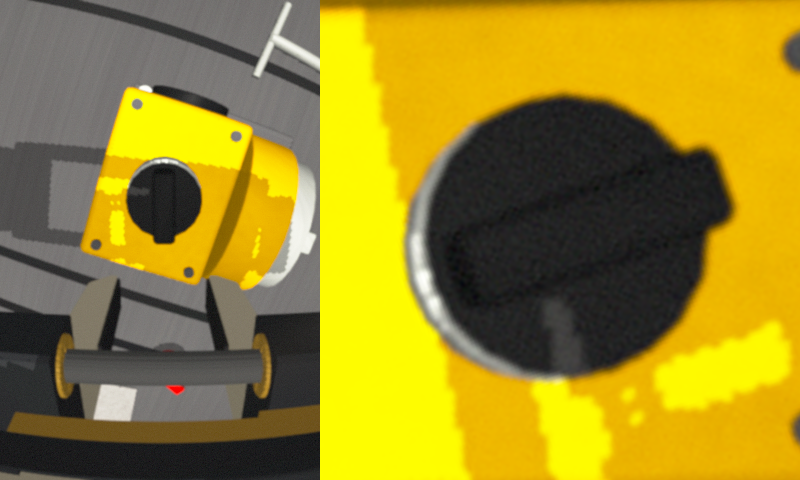

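The cap sits level on the neck. Its bar top is at 204 mm (203 expected when locked), its flange top at 173 mm (172 expected), and it turned about 0.9 rad. The gripper is clear.

```bash
python3 -c "
from plant import robot
print(robot.close_job())"
```

```text
the job is handed in; nothing more can be done
None
```

The bar-grip cap is refitted on the neck, turned clockwise to the stop and sprung up into its locked position; nothing else was touched, and the job was handed in at about 17 s.

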